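Put the microscope optics away in their trays

TASK

Sort the loose microscope optics on the bench into their white trays: one objective in each bay of the two-bay tray, both eyepieces side by side in the round dish, and the condenser in the square tray. Each must end standing upright, flat on the floor of its tray as it stood on the bench; do not let any of them topple on the way, and leave the oil bottle and the slide box where they are.

Things in the scene. Friction and masses are not known exactly. Their poses are not given: they have to be found in the camera images.
- long_objective_center (a point): The taller of the two objectives. Microscope objective standing on its wide mounting end, nose up: a bright steel round barrel 30 mm in diameter up to 46 mm above its underside, then a cone narrowing to a 20 mm flat nose with a small lens on top; 62 mm tall, 65 to 160 g. The point is on its axis, half-way up (31 mm above its underside); z points up along the axis.
- short_objective_center (a point): The shorter of the two objectives. Microscope objective standing on its wide mounting end, nose up: a bright steel round barrel 30 mm in diameter up to 36 mm above its underside, then a cone narrowing to a 20 mm flat nose with a small lens on top; 46 mm tall, 65 to 160 g. The point is on its axis, half-way up (23 mm above its underside); z points up along the axis.
- eyepiece_a_center (a point): One of two identical microscope eyepieces, standing on its eyecup: a black rubber eyecup like a hat brim, 42 mm in diameter and 15 mm high, and on it a black upright tube 30 mm in diameter with a thin aluminium band near its foot and glass on top; 55 mm tall in all, 65 to 120 g. Best held by the tube, 35 to 45 mm above the underside. The point is on its axis, half-way up (27.5 mm above its underside); z points up along the axis.
- eyepiece_b_center (a point): One of two identical microscope eyepieces, standing on its eyecup: a black rubber eyecup like a hat brim, 42 mm in diameter and 15 mm high, and on it a black upright tube 30 mm in diameter with a thin aluminium band near its foot and glass on top; 55 mm tall in all, 65 to 120 g. Best held by the tube, 35 to 45 mm above the underside. The point is on its axis, half-way up (27.5 mm above its underside); z points up along the axis.
- condenser_center (a point): Microscope condenser, standing lens up: a plain wide dark steel drum with thin aluminium rings and a large lens on top, 54 mm in diameter (the widest of the loose optics), 44 mm tall, 130 to 240 g. The point is on its axis, half-way up (22 mm above its underside); z points up along the axis.
- two_bay_tray: White low rectangular tray with two equal square bays, fixed on the bench: outside 68 mm (its x) by 132 mm (its y), 14 mm high; floor 4 mm thick, walls and the divider 4 mm. Each bay is 60 by 60 mm inside, open above; the bay centres are 32 mm from the tray's centre along its +y and -y. Origin: centre of the underside, on the bench top; z up.
- round_dish: White low round dish, fixed on the bench: outside diameter 132 mm, inside 124 mm, 14 mm high, flat floor 4 mm thick; room for two eyepieces side by side. Origin: centre of the underside, on the bench top; z up.
- square_tray: White low square tray with one bay, fixed on the bench: outside 88 by 88 mm, inside 80 by 80 mm, 14 mm high, floor 4 mm thick. Origin: centre of the underside, on the bench top; x and y along its sides; z up.
- oil_bottle: Bystander, not to be moved: small closed amber bottle with a black cap, 34 mm in diameter, 75 mm tall, to the robot's right. Origin: centre of its underside.
- slide_box: Bystander, not to be moved: closed blue plastic slide box, 87 by 102 mm, 36 mm high, to the robot's left. Origin: centre of its underside.
Mind the look-alikes: they are no part of the job. What is shaped like the part that bears eyepiece_a_center but blue is not meant.

How it is judged:
By the outcome, as a careful person would: the job done as asked, in the order asked, and still so for the second after the job is handed in, with the robot touching nothing.
It also fails if it takes over 128 s, if anything falls off the work surface, if the arm or the gripper's body presses on something with over 40 N, if the wrist force passes 120 N, or if a joint passes its speed limit or range.

ROBOT

A 6-joint arm with a two-finger parallel gripper is mounted at the origin on the work surface. World frame = base frame: x ahead of the robot, y to its left, z up, the work surface at z = 0. Lengths are in m, angles in rad, forces in N, time in s.
With the tool pointing down it reaches from about 0.35 to 0.975 m from the base axis. Payload 4.9 kg.
Tool frame: the origin (TCP) lies midway between the tips of the shut fingers; the grasp point (between the pads) lies 19 mm behind it; z points along the fingers, y is the direction in which the jaws open and shut (so a half turn about z gives the same grasp; the last joint's range is limited). The gripper opens to 85 mm and grips with 20 to 120 N. Pads are 22 mm wide; open, the fingers measure 114 mm over their backs; the gripper's body (76 mm by 85 mm) begins 54 mm behind the grasp point. The pads swing forward as they close: fully open they stand 13 mm farther back than shut.
Start: joints at [1.042, 0.053, 1.613, -0, 1.476, -0.119], TCP at [0.249, 0.573, 0.231] pointing down, gripper open.
Joint ranges: [-3.01, 3.01], [-1.01, 2.22], [0.06, 2.58], [-1.02, 4.17], [0.09, 2.62], [-3.14, 3.14]. Speed limits (rad/s): [2.57, 2.57, 3.14, 3.14, 3.14, 3.14].

INTERFACE

Orientations are given as a rotation vector (axis times angle).
In Python, from station import ctrl gives the robot as it stands.
- The arm moves only by the tool play_rows, never from a script. Its argument "motion" is a list that holds one entry, the list of rows, each a list of 7 numbers: the closure, from -1 (fully open) to 1 (shut), then the shift along the tool's x, y, z in cm, then the turn, a rotation vector about the tool's x, y, z in degrees. A call has 1 to 20 rows; each row is the pose to reach, as a shift and turn from the pose measured when the call began, along the tool's axes at that moment; what a row does not reach only later rows make up. A row lasts 1/8 s, in which the tool goes at most 62.5 mm and 10.7 degrees, less where a joint would pass 70% of its speed; a pose out of reach is approached as far as the arm can. A call with a gripper value outside its range is refused whole. The fingers move at their own pace and stop on an object; "newtons" is the grip in N (left out, the last holds). Time passes only in rows, so rows that repeat a pose let the fingers close. It gives the time, the measured TCP pose, the force and the opening at its end, in the units of the state.
- ctrl.get_obs(): the state, without advancing time (a new reading comes with each control period).
- ctrl.get_image(name): name is "scene" or "top"; returns a dict with "color" (384x512x3 uint8, red, green, blue), "mtx" (3x3 intrinsics, pixels), "T" (4x4, takes a point from camera to world coordinates). Camera axes: x right, y up, looking along -z (the intrinsics and any distortion apply to the point x, -y, -z); pixel columns grow to the right and rows downward; lengths in m; the calibration is good to about 2 mm. A picture is of the moment at which its call begins. There is no depth.
- ctrl.finish_job(): hands the job in, once; it reports no verdict.
The state is a dict: "t": time; "q": joint angles; "dq": joint speeds; "effort": joint torques, N m; "tool_pos": TCP position; "tool_rot": TCP orientation; "contact_force": force on the tool from outside, world axes, zero at the start; "wrist_torque": the same for the moment, N m; "opening": finger opening in m.
Only numpy, scipy, OpenCV 4.12 (cv2) and the standard library are available. Lean on these libraries where they do the work, as an engineer would, in place of code of your own. Each camera call takes 0.05 s, during which the arm holds its last target.

## Working session

There is one attempt and no reset: what is moved stays moved. The work goes in short steps, Python scripts to look and compute and a tool call to move; the robot and the scene stay as the last step left them, time stands still between calls to the robot, and variables do not carry over. Pictures are saved under pics/ and viewed, and the job is handed in when it is done.

Besides the shell and the picture viewer there is one more tool, called after ">>>" as name(argument=value, ...) on one line, values as JSON. play_rows: Moves the arm, as the interface text tells. Its arguments: {"type":"object","properties":{"motion":{"type":"array"},"newtons":{"type":"number"}},"required":["motion"]}

```bash
mkdir -p pics; ls; python3 - <<'E'
from station import ctrl
import cv2
o=ctrl.get_obs(); print(o)
for n in("scene","top"):
    r=ctrl.get_image(n); cv2.imwrite(f"pics/{n}0.png",r["color"][:,:,::-1]); print(n,r["mtx"],r["T"],[k for k in r])
E
```

```text
pics
{'t': 0.0, 'q': array([ 1.04197803e+00,  5.33351567e-02,  1.61433369e+00,  3.83046036e-05,
        1.47600080e+00, -1.19004589e-01]), 'dq': array([-0.00130185, -0.00056131, -0.00190489,  0.00044023, -0.00041185,
       -0.00125739]), 'effort': array([ 4.83161548e-04, -3.93696105e+01, -3.70167732e+01, -9.64650849e-05,
        7.44146149e-03,  9.93608865e-06]), 'tool_pos': array([0.24869181, 0.57269463, 0.23005277]), 'tool_rot': array([-6.39102064e-01, -3.07518509e+00,  3.07312334e-03]), 'contact_force': array([ 1.19018227, -0.30936361, -0.18891121]), 'wrist_torque': array([-0.03370718, -0.02697939, -0.05479741]), 'opening': 0.08526636182284059}
scene [[479.23547127   0.         268.80593103]
 [  0.         479.23547127 196.99146231]
 [  0.           0.           1.        ]] [[-0.88825076 -0.23928338  0.39211485  0.97405176]
 [ 0.45935075 -0.46777106  0.75510736  0.93355467]
 [ 0.00273534  0.85084294  0.52541299  0.72457735]
 [ 0.          0.          0.          1.        ]] ['color', 'mtx', 'T']
top [[499.761109     0.         261.28549847]
 [  0.         499.761109   191.26769861]
 [  0.           0.           1.        ]] [[ 0.0122456   0.97971762 -0.20000858  0.16944977]
 [-0.99991842  0.01127109 -0.00601034  0.00345072]
 [-0.00363412  0.20006586  0.97977571  1.56513502]
 [ 0.          0.          0.          1.        ]] ['color', 'mtx', 'T']
```

View pics/scene0.png

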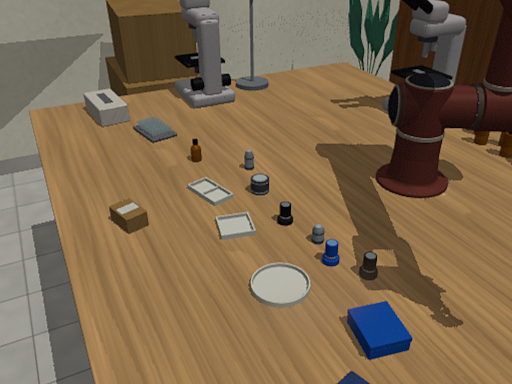

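View pics/top0.png

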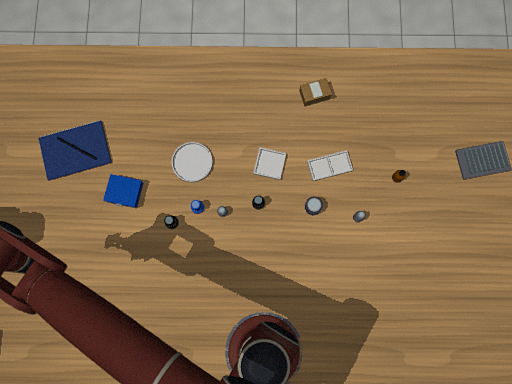

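```bash
python3 - <<'E'
import cv2
a=cv2.imread("pics/top0.png"); c=a[90:260,130:400]
for i,(x0,x1) in enumerate(((125,265),(255,395))):
    c=a[100:260,x0:x1]; cv2.imwrite(f"pics/topc{i}.png",cv2.resize(c,None,fx=5,fy=3.75 if 0 else 5,interpolation=cv2.INTER_CUBIC)[:600] if 0 else cv2.resize(a[110:230,x0:x1],None,fx=5,fy=5,interpolation=cv2.INTER_CUBIC))
s=cv2.imread("pics/scene0.png")
for i,(x0,y0) in enumerate(((20,120),(180,60),(180,170),(320,120))):
    cv2.imwrite(f"pics/scc{i}.png",cv2.resize(s[y0:y0+140,x0:x0+190],None,fx=4,fy=4,interpolation=cv2.INTER_CUBIC))
E
python3 - <<'E'
import cv2
a=cv2.imread("pics/top0.png")
for i,x0 in enumerate((160,240,300)):
    cv2.imwrite(f"pics/topd{i}.png",cv2.resize(a[140:235,x0:x0+100],None,fx=6,fy=6,interpolation=cv2.INTER_CUBIC))
s=cv2.imread("pics/scene0.png")
for i,(x0,y0) in enumerate(((175,140),(240,190),(310,215))):
    cv2.imwrite(f"pics/scd{i}.png",cv2.resize(s[y0:y0+100,x0:x0+130],None,fx=6,fy=6,interpolation=cv2.INTER_CUBIC))
E
```

```text
(no output)
```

View pics/topd0.png

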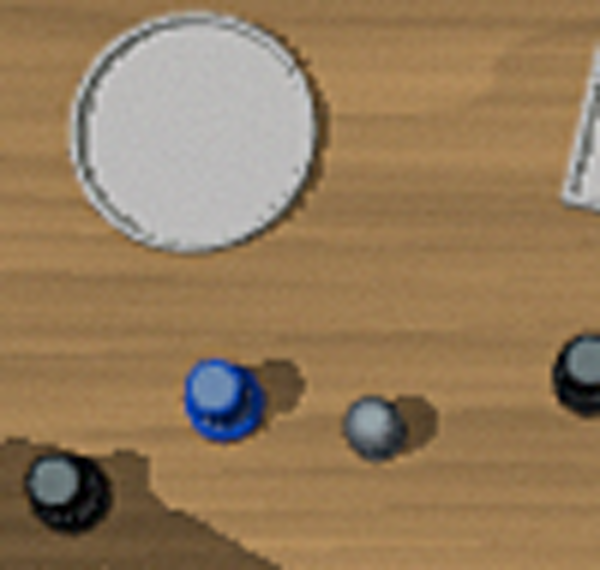

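View pics/topd1.png

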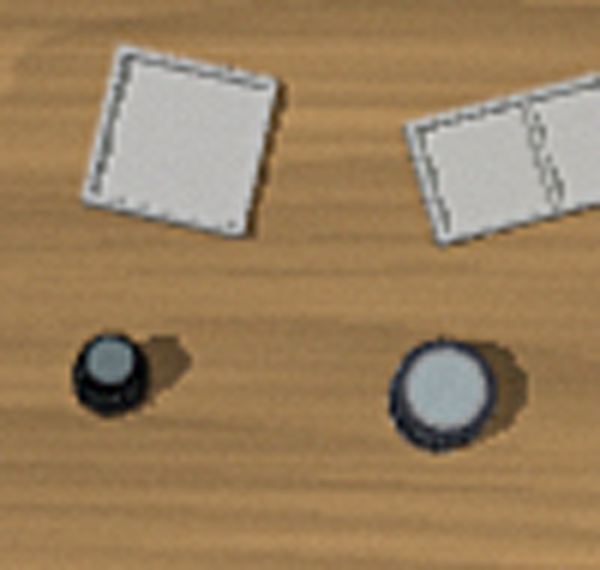

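View pics/topd2.png

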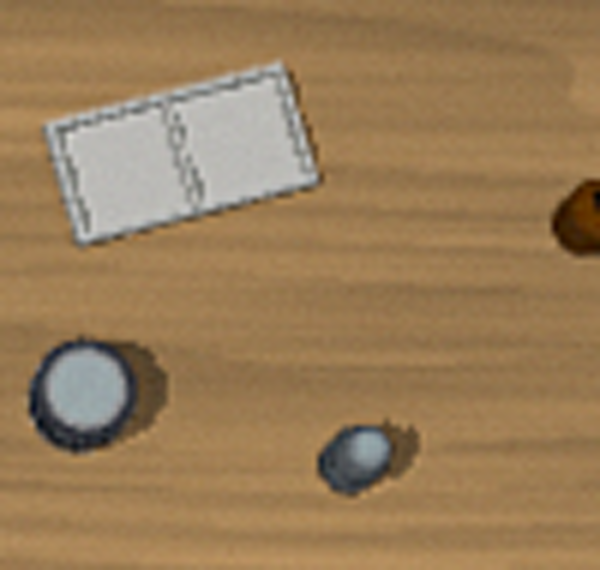

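View pics/scd0.png

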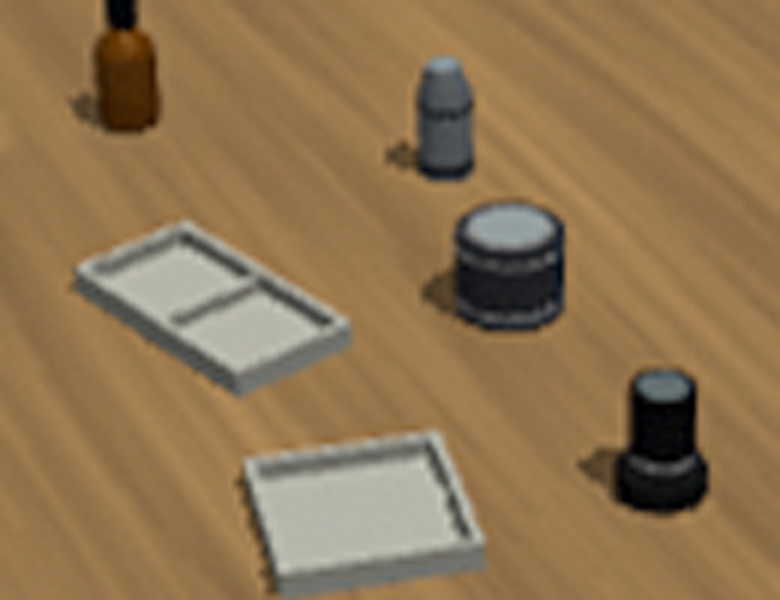

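View pics/scd1.png

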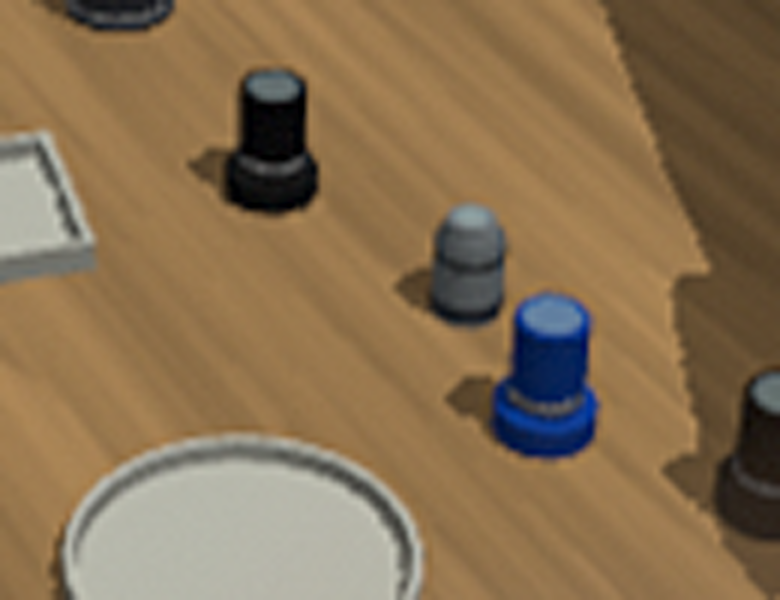

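View pics/scd2.png

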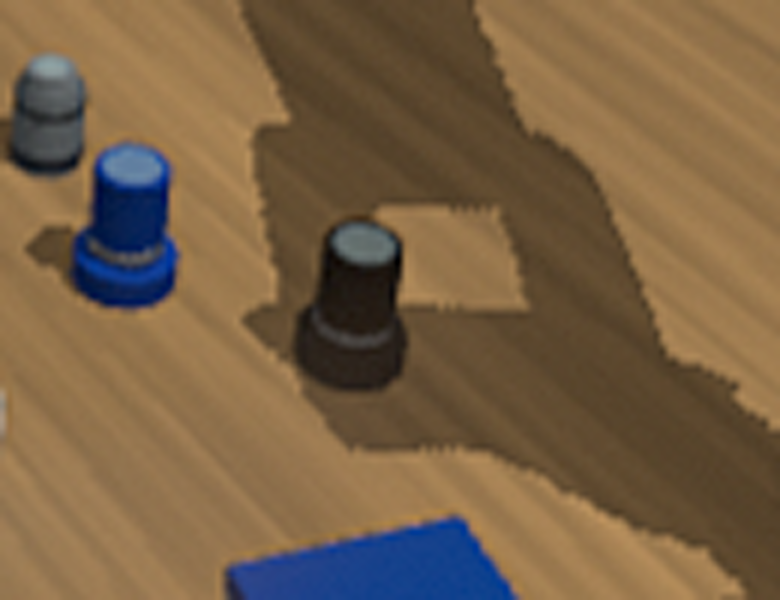

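```bash
cat > geo.py <<'E'
import numpy as np
K={'t':np.array([[499.761109,0,261.28549847],[0,499.761109,191.26769861],[0,0,1]]),'s':np.array([[479.23547127,0,268.80593103],[0,479.23547127,196.99146231],[0,0,1]])}
T={'s':np.array([[-0.88825076,-0.23928338,0.39211485,0.97405176],[0.45935075,-0.46777106,0.75510736,0.93355467],[0.00273534,0.85084294,0.52541299,0.72457735],[0,0,0,1]]),
't':np.array([[0.0122456,0.97971762,-0.20000858,0.16944977],[-0.99991842,0.01127109,-0.00601034,0.00345072],[-0.00363412,0.20006586,0.97977571,1.56513502],[0,0,0,1]])}
org={'topd0':('t',160,140),'topd1':('t',240,140),'topd2':('t',300,140),'scd0':('s',175,140),'scd1':('s',240,190),'scd2':('s',310,215)}
def ray(c,u,v):
    d=np.linalg.inv(K[c])@[u,v,1]; d=np.array([d[0],-d[1],-d[2]]); d=T[c][:3,:3]@d
    return T[c][:3,3],d/np.linalg.norm(d)
def cr(n,x,y,s=6): c,x0,y0=org[n]; return c,x0+(x+.5)/s-.5,y0+(y+.5)/s-.5
def tri(r1,r2):
    A=0;b=0
    for o,d in(r1,r2):
        P=np.eye(3)-np.outer(d,d);A=A+P;b=b+P@o
    p=np.linalg.solve(A,b); return p,np.mean([np.linalg.norm((np.eye(3)-np.outer(d,d))@(p-o)) for o,d in(r1,r2)])
def plane(r,z): o,d=r; return o+d*(z-o[2])/d[2]
def proj(c,p):
    q=T[c][:3,:3].T@(np.array(p)-T[c][:3,3]); u=K[c]@[q[0]/-q[2],-q[1]/-q[2],1]; return u[:2]
E
python3 - <<'E'
from geo import *
np.set_printoptions(precision=4,suppress=True)
for n,a,b,z in (('eyeA',('topd0',53,480),('scd2',365,244),.055),('eyeB',('topd1',110,360),('scd1',274,86),.055),
 ('short',('topd0',371,418),('scd1',472,216),.046),('long',('topd2',372,443),('scd0',445,65),.062),('cond',('topd1',447,388),('scd0',509,228),.044),('blue',('topd0',215,388),('scd2',133,165),.055)):
    ra,rb=ray(*cr(*a)),ray(*cr(*b)); print(n,*tri(ra,rb),plane(ra,z)[:2],plane(rb,z)[:2])
for nm,ca,cb in (('two',[('topd2',45,125),('topd2',283,63),('topd2',320,182),('topd2',82,245)],[('scd0',238,378),('scd0',77,270),('scd0',183,224),('scd0',350,325)]),
 ('sq',[('topd1',122,47),('topd1',278,80),('topd1',245,235),('topd1',85,200)],[('scd0',280,578),('scd0',247,465),('scd0',437,434),('scd0',484,547)])):
  Pt=[];Ps=[]
  for a,b in zip(ca,cb):
    ra,rb=ray(*cr(*a)),ray(*cr(*b));p=plane(ra,.014);q=plane(rb,.014);Pt.append(p);Ps.append(q); print(nm,*tri(ra,rb),p[:2],q[:2])
  print(' centre',np.mean(Pt,0),np.mean(Ps,0)); 
  for P in(Pt,Ps):
    e=(P[1]-P[0]); f=P[2]-P[1]; print(np.linalg.norm(e),np.linalg.norm(f),np.degrees(np.arctan2(e[1],e[0])),np.degrees(np.arctan2(f[1],f[0])))
print('dish',plane(ray(*cr('topd0',194,132)),.012))
for e in((70,132),(318,132),(194,12),(194,252)): print(plane(ray(*cr('topd0',*e)),.012))
for r in (('s',250.5,282),('s',309.5,282)): print(plane(ray(*r),.014))
E
```

```text
eyeA [0.3867 0.2944 0.0558] 0.0006331718183604371 [0.3863 0.295 ] [0.3864 0.2932]
eyeB [0.452  0.0224 0.0555] 0.0006640484710351284 [0.4515 0.0227] [0.452  0.0211]
short [0.4217 0.1345 0.0474] 0.00042410050613420937 [0.4216 0.1349] [0.4209 0.1325]
long [ 0.4099 -0.2922  0.0631] 0.0012082981115329008 [ 0.4111 -0.2931] [ 0.4082 -0.293 ]
cond [ 0.4412 -0.151   0.0443] 0.000400964939071747 [ 0.4409 -0.1508] [ 0.4412 -0.1518]
blue [0.4354 0.2139 0.0549] 0.0007715851516571491 [0.4347 0.2144] [0.436  0.2135]
two [ 0.59   -0.1332  0.0116] 0.0006655598871444124 [ 0.5888 -0.1327] [ 0.5917 -0.1303]
two [ 0.6247 -0.2606  0.0129] 0.0002590991935099222 [ 0.6246 -0.2606] [ 0.6251 -0.2585]
two [ 0.5605 -0.2797  0.0124] 0.0012031870764668898 [ 0.559  -0.2788] [ 0.5623 -0.2781]
two [ 0.5246 -0.1526  0.0116] 0.0009971345108078138 [ 0.5232 -0.1519] [ 0.5268 -0.1499]
 centre [ 0.5739 -0.206   0.014 ] [ 0.5765 -0.2042  0.014 ]
0.13280933819841564 0.06804084422905077 -74.3457478981644 -164.45321038621455
0.13246533976512395 0.06578771682051467 -75.42572602406987 -162.62271866716003
sq [0.632  0.0188 0.0107] 0.0007419582321352423 [0.6304 0.0191] [0.6341 0.0224]
sq [ 0.6137 -0.0649  0.0117] 9.383297086078588e-05 [ 0.6129 -0.0647] [ 0.6149 -0.0618]
sq [ 0.5284 -0.0478  0.0123] 0.0006601514101999701 [ 0.5275 -0.0474] [ 0.5299 -0.0461]
sq [0.5468 0.0376 0.0108] 0.00048039674691846416 [0.5456 0.0377] [0.5491 0.0412]
 centre [ 0.5791 -0.0138  0.014 ] [ 0.582 -0.011  0.014]
0.08568740746039456 0.08721053914933843 -101.75454476224076 168.55680662560331
0.08632846377972793 0.08639719684521965 -102.86857986232968 169.5208922585496
dish [0.5813 0.237  0.012 ]
[0.5805 0.3034 0.012 ]
[0.582  0.1706 0.012 ]
[0.6482 0.2397 0.012 ]
[0.5154 0.2344 0.012 ]
[0.6424 0.2091 0.014 ]
[0.5273 0.2681 0.014 ]
```

```bash
cat > mv.py <<'E'
import sys,numpy as np
from scipy.spatial.transform import Rotation as R
from station import ctrl
np.set_printoptions(precision=2,suppress=True)
o=ctrl.get_obs(); Rt=R.from_rotvec(o['tool_rot']); p=np.array(o['tool_pos'])
yaw=float(sys.argv[1]); a=np.radians(yaw)
y=np.array([np.cos(a),np.sin(a),0]); z=np.array([0,0,-1.]); M=np.column_stack([np.cross(y,z),y,z])
turn=np.degrees((Rt.inv()*R.from_matrix(M)).as_rotvec())
print('t',o['t'],'p',p*100,'q',o['q'],'F',o['contact_force'],'open',o['opening']*1000,'turn',turn)
for s in sys.argv[2:]:
    t=np.array([float(v) for v in s.split(',')]); print(s,Rt.inv().apply(t-p*100))
E
python3 mv.py 0 42.15,13.4,20 42.15,13.4,10 42.15,13.4,1.3; python3 - <<'E'
from geo import *
print(plane(ray('s',280,284),.012))
E
```

```text
t 0.1 p [24.87 57.28 23.02] q [ 1.04  0.05  1.61 -0.    1.48 -0.12] F [-0.1   0.06 -0.06] open 85.22343260609458 turn [-0.1   0.05 66.52]
42.15,13.4,20 [-33.33 -33.36   3.07]
42.15,13.4,10 [-33.33 -33.34  13.07]
42.15,13.4,1.3 [-33.33 -33.32  21.77]
[0.58683513 0.24233381 0.012     ]
```

>>> play_rows(motion=[[[-1, -4, -4, 0, 0, 0, 9], [-1, -8, -8, 0, 0, 0, 18], [-1, -12, -12, 0, 0, 0, 27], [-1, -16, -16, 0, 0, 0, 36], [-1, -20, -20, 1, 0, 0, 45], [-1, -24, -24, 1, 0, 0, 54], [-1, -28, -28, 2, 0, 0, 62], [-1, -31, -31, 3, 0, 0, 66.5], [-1, -33.3, -33.3, 5, 0, 0, 66.5], [-1, -33.3, -33.3, 9, -0.1, 0, 66.5], [-1, -33.3, -33.3, 13, -0.1, 0, 66.5], [-1, -33.3, -33.3, 13, -0.1, 0, 66.5], [-1, -33.3, -33.3, 13, -0.1, 0, 66.5]]], newtons=40)

```text
t: 1.72
tool_pos: [0.4221, 0.1347, 0.102]
tool_rot: [2.22, 2.221, 0.002]
contact_force: [-0.2, -0.6, -0.9]
opening: 0.0856
```

```bash
python3 mv.py 0 42.15,13.4,1.3; python3 - <<'E'
from station import ctrl
import cv2,numpy as np
a=ctrl.get_image('scene')['color'][:,:,::-1]; b=ctrl.get_image('top')['color'][:,:,::-1]
cv2.imwrite('pics/c1.png',np.hstack([cv2.resize(a[170:300,240:370],(400,400)),cv2.resize(b[140:260,150:270],(400,400))]))
E
```

```text
t 1.725 p [42.21 13.47 10.2 ] q [ 0.14 -0.29  2.15 -0.    1.28  0.14] F [-0.23 -0.57 -0.86] open 85.6114121333816 turn [0.11 0.03 0.03]
42.15,13.4,1.3 [-0.06 -0.08  8.9 ]
```

View pics/c1.png

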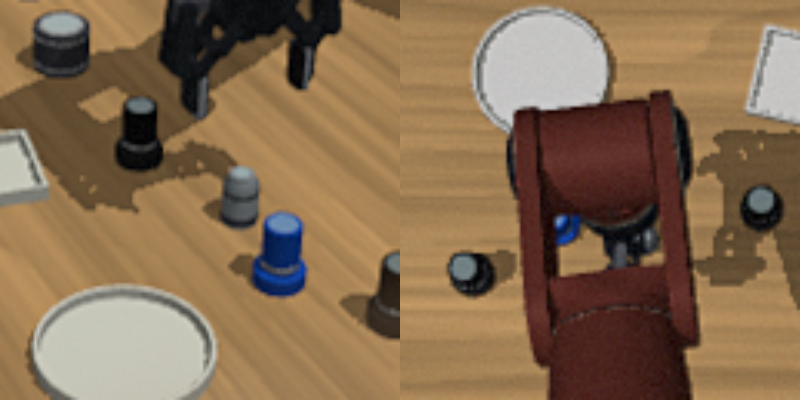

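>>> play_rows(motion=[[[-1, -0.06, -0.08, 3, 0, 0, 0], [-1, -0.06, -0.08, 6, 0, 0, 0], [-1, -0.06, -0.08, 8, 0, 0, 0], [-1, -0.06, -0.08, 8.9, 0, 0, 0], [-1, -0.06, -0.08, 8.9, 0, 0, 0], [-1, -0.06, -0.08, 8.9, 0, 0, 0]]])

```text
t: 2.58
tool_pos: [0.4237, 0.1344, 0.0154]
tool_rot: [2.217, 2.219, 0.008]
contact_force: [-0.0, -0.5, 0.2]
opening: 0.0853
```

```bash
python3 mv.py 0 42.15,13.4,1.3; python3 - <<'E'
from station import ctrl
import cv2,numpy as np
a=ctrl.get_image('scene')['color'][:,:,::-1]; b=ctrl.get_image('top')['color'][:,:,::-1]
cv2.imwrite('pics/c2.png',np.hstack([cv2.resize(a[210:280,280:350],(400,400)),cv2.resize(b[180:240,190:250],(400,400))]))
E
```

```text
t 2.575 p [42.37 13.44  1.54] q [ 0.14 -0.14  2.19 -0.    1.09  0.14] F [-0.   -0.48  0.24] open 85.26841909275818 turn [ 0.39 -0.01  0.05]
42.15,13.4,1.3 [-0.04 -0.22  0.24]
```

View pics/c2.png

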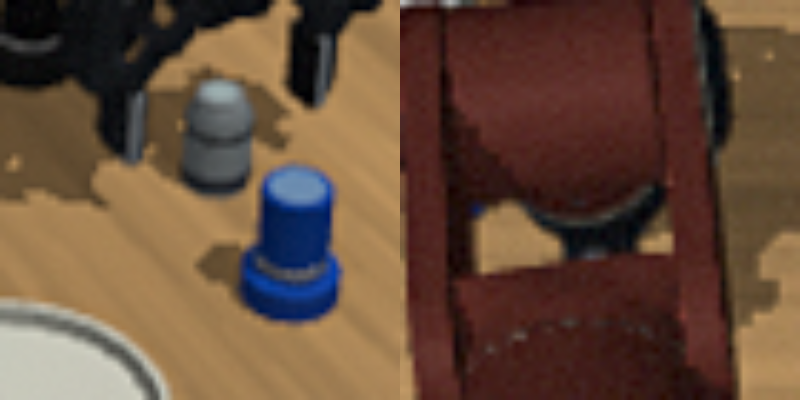

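>>> play_rows(motion=[[[-1, -0.04, -0.2, 0.2, 0.4, 0, 0], [-1, -0.04, -0.2, 0.2, 0.4, 0, 0], [-1, -0.04, -0.2, 0.2, 0.4, 0, 0]]])

```text
t: 3.05
tool_pos: [0.4215, 0.1339, 0.0132]
tool_rot: [-2.22, -2.222, 0.0]
contact_force: [0.6, 0.3, 0.1]
opening: 0.0854
```

```bash
python3 mv.py 0 42.15,13.4,1.3
```

```text
t 3.05 p [42.15 13.39  1.32] q [ 0.14 -0.14  2.19  0.    1.09  0.14] F [0.6  0.31 0.08] open 85.36615558165641 turn [-0.03 -0.01  0.04]
42.15,13.4,1.3 [0.01 0.   0.02]
```

>>> play_rows(motion=[[[-0.4, 0, 0, 0, 0, 0, 0], [0.0, 0, 0, 0, 0, 0, 0], [0.3, 0, 0, 0, 0, 0, 0], [0.6, 0, 0, 0, 0, 0, 0], [1, 0, 0, 0, 0, 0, 0], [1, 0, 0, 0, 0, 0, 0], [1, 0, 0, 0, 0, 0, 0], [1, 0, 0, 0, 0, 0, 0]]], newtons=40)

```text
t: 4.05
tool_pos: [0.4217, 0.134, 0.0134]
tool_rot: [-2.221, -2.222, -0.0]
contact_force: [1.2, 0.1, 1.4]
opening: 0.0289
```

```bash
python3 mv.py 0 42.15,13.4,8 56.7,-17.4,8 56.7,-17.4,3
```

```text
t 4.05 p [42.17 13.4   1.34] q [ 0.14 -0.14  2.19  0.    1.09  0.14] F [1.15 0.11 1.37] open 28.881507990442383 turn [ 0.   -0.01  0.04]
42.15,13.4,8 [ 0.   -0.02 -6.66]
56.7,-17.4,8 [-30.81  14.51  -6.66]
56.7,-17.4,3 [-30.81  14.51  -1.66]
```

>>> play_rows(motion=[[[1, 0, 0, -1, 0, 0, 0], [1, 0, 0, -3, 0, 0, 0], [1, 0, 0, -6, 0, 0, 0], [1, 0, 0, -9, 0, 0, 0], [1, -2, 1, -10, 0, 0, 0], [1, -5, 2.4, -10, 0, 0, 0], [1, -9, 4.2, -10, 0, 0, 0], [1, -13, 6.1, -10, 0, 0, 0], [1, -17, 8, -10, 0, 0, 0], [1, -21, 9.9, -10, 0, 0, 0], [1, -25, 11.8, -10, 0, 0, 0], [1, -28, 13.2, -9, 0, 0, 0], [1, -30, 14.1, -8, 0, 0, 0], [1, -30.8, 14.5, -6.5, 0, 0, 0], [1, -30.8, 14.5, -6.5, 0, 0, 0], [1, -30.8, 14.5, -6.5, 0, 0, 0], [1, -30.8, 14.5, -6.5, 0, 0, 0]]])

```text
t: 6.18
tool_pos: [0.5671, -0.1733, 0.079]
tool_rot: [2.219, 2.223, 0.001]
contact_force: [0.2, 0.2, -0.8]
opening: 0.0283
```

```bash
python3 mv.py 0 56.7,-17.4,3 56.7,-17.4,2; cat > look.py <<'E'
import sys
from station import ctrl
import cv2,numpy as np
n,sx,sy,w,tx,ty,v=sys.argv[1],*map(int,sys.argv[2:])
a=ctrl.get_image('scene')['color'][:,:,::-1]; b=ctrl.get_image('top')['color'][:,:,::-1]
cv2.imwrite(f'pics/{n}.png',np.hstack([cv2.resize(a[sy:sy+w,sx:sx+w],(400,400),interpolation=cv2.INTER_CUBIC),cv2.resize(b[ty:ty+v,tx:tx+v],(400,400),interpolation=cv2.INTER_CUBIC)]))
E
python3 look.py c3 170 130 90 290 130 90
```

```text
t 6.175 p [ 56.71 -17.33   7.9 ] q [-0.42  0.12  1.81  0.    1.21 -0.42] F [ 0.18  0.17 -0.83] open 28.301701371575508 turn [0.05 0.   0.09]
56.7,-17.4,3 [-0.07 -0.01  4.9 ]
56.7,-17.4,2 [-0.07 -0.01  5.9 ]
```

View pics/c3.png

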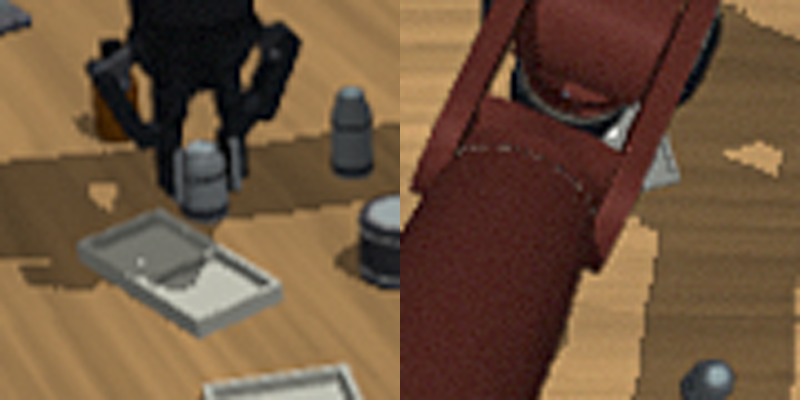

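>>> play_rows(motion=[[[1, -0.07, 0, 2, 0, 0, 0], [1, -0.07, 0, 4, 0, 0, 0], [1, -0.07, 0, 5.2, 0, 0, 0], [1, -0.07, 0, 5.8, 0, 0, 0], [1, -0.07, 0, 6, 0, 0, 0], [1, -0.07, 0, 6, 0, 0, 0], [1, -0.07, 0, 6, 0, 0, 0]]])

```text
t: 7.15
tool_pos: [0.5678, -0.1745, 0.0198]
tool_rot: [2.218, 2.222, 0.002]
contact_force: [-1.3, 0.6, -0.3]
opening: 0.0287
```

```bash
python3 mv.py 0 56.7,-17.4,1.75
```

```text
t 7.15 p [ 56.78 -17.45   1.98] q [-0.42  0.2   1.83  0.    1.11 -0.43] F [-1.27  0.56 -0.31] open 28.701517032654134 turn [0.13 0.04 0.08]
56.7,-17.4,1.75 [ 0.05 -0.08  0.23]
```

>>> play_rows(motion=[[[1, 0.05, -0.08, 0.1, 0.1, 0, 0], [1, 0.05, -0.08, 0.2, 0.1, 0, 0], [1, 0.05, -0.08, 0.25, 0.1, 0, 0], [1, 0.05, -0.08, 0.25, 0.1, 0, 0]]])

```text
t: 7.65
tool_pos: [0.567, -0.174, 0.0175]
tool_rot: [2.219, 2.222, -0.0]
contact_force: [-1.0, 0.7, 2.2]
opening: 0.0285
```

```bash
python3 mv.py 0 56.7,-17.4,1.75
```

```text
t 7.65 p [ 56.7  -17.4    1.75] q [-0.42  0.2   1.83 -0.    1.11 -0.42] F [-0.96  0.68  2.19] open 28.50906167860578 turn [0.02 0.04 0.08]
56.7,-17.4,1.75 [-0.  0. -0.]
```

>>> play_rows(motion=[[[0.3, 0, 0, 0, 0, 0, 0], [0, 0, 0, 0, 0, 0, 0], [-1, 0, 0, 0, 0, 0, 0], [-1, 0, 0, 0, 0, 0, 0], [-1, 0, 0, -2, 0, 0, 0], [-1, 0, 0, -5, 0, 0, 0], [-1, 0, 0, -8, 0, 0, 0], [-1, 0, 0, -8, 0, 0, 0]]])

```text
t: 8.65
tool_pos: [0.5697, -0.1751, 0.1024]
tool_rot: [2.214, 2.217, 0.004]
contact_force: [-0.2, 0.0, -0.1]
opening: 0.0854
```

```bash
python3 mv.py 0 41,-29.25,9 41,-29.25,1.8;python3 look.py c4 170 130 90 290 130 90
```

```text
t 8.65 p [ 56.97 -17.51  10.24] q [-0.42  0.09  1.8  -0.    1.25 -0.42] F [-0.16  0.01 -0.11] open 85.37754427468722 turn [0.46 0.23 0.09]
41,-29.25,9 [-11.71 -15.99   1.16]
41,-29.25,1.8 [-11.68 -16.05   8.36]
```

View pics/c4.png

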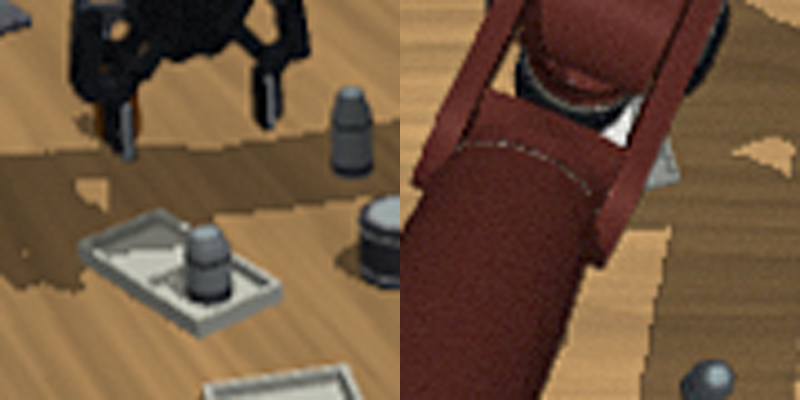

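>>> play_rows(motion=[[[-1, -3, -4, 0, 0.2, 0, 0], [-1, -6, -8, 0, 0.4, 0.2, 0], [-1, -9, -12, 0.5, 0.4, 0.2, 0], [-1, -11.7, -16, 1, 0.4, 0.2, 0], [-1, -11.7, -16, 1, 0.4, 0.2, 0], [-1, -11.7, -16, 1, 0.4, 0.2, 0], [-1, -11.7, -16.05, 4, 0.4, 0.2, 0], [-1, -11.7, -16.05, 6.5, 0.4, 0.2, 0], [-1, -11.7, -16.05, 8, 0.4, 0.2, 0], [-1, -11.7, -16.05, 8.3, 0.4, 0.2, 0], [-1, -11.7, -16.05, 8.3, 0.4, 0.2, 0]]])

```text
t: 10.12
tool_pos: [0.4076, -0.2915, 0.0156]
tool_rot: [-2.216, -2.22, 0.003]
contact_force: [0.6, -0.4, -0.1]
opening: 0.0853
```

```bash
python3 mv.py 0 41,-29.25,1.8;python3 look.py c5 200 130 80 320 180 70
```

```text
t 10.125 p [ 40.76 -29.15   1.56] q [-0.77  0.01  2.05 -0.    1.09 -0.77] F [ 0.62 -0.42 -0.06] open 85.32730267010038 turn [-0.28 -0.1   0.12]
41,-29.25,1.8 [-0.1   0.24 -0.24]
```

View pics/c5.png

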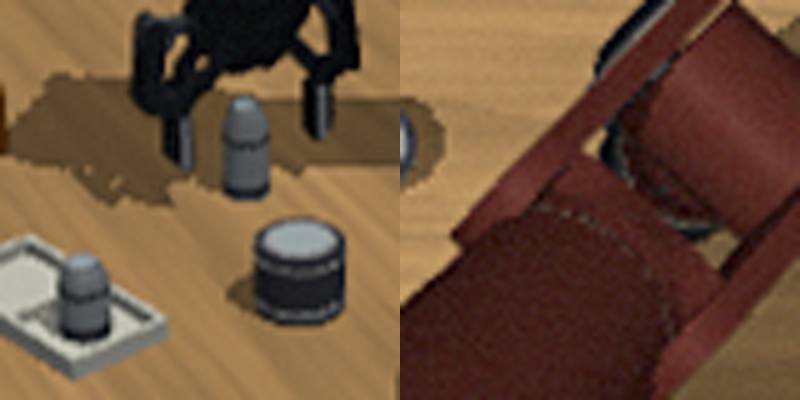

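>>> play_rows(motion=[[[-1, -0.1, 0.24, -0.24, -0.3, -0.1, 0], [-1, -0.1, 0.24, -0.24, -0.3, -0.1, 0], [-1, -0.1, 0.24, -0.24, -0.3, -0.1, 0], [-0.4, -0.1, 0.24, -0.24, -0.3, -0.1, 0], [0, -0.1, 0.24, -0.24, -0.3, -0.1, 0], [0.3, -0.1, 0.24, -0.24, -0.3, -0.1, 0], [0.6, -0.1, 0.24, -0.24, -0.3, -0.1, 0], [1, -0.1, 0.24, -0.24, -0.3, -0.1, 0], [1, -0.1, 0.24, -0.24, -0.3, -0.1, 0], [1, -0.1, 0.24, -0.24, -0.3, -0.1, 0], [1, -0.1, 0.24, -0.24, -0.3, -0.1, 0]]])

```text
t: 11.6
tool_pos: [0.4103, -0.293, 0.0187]
tool_rot: [2.218, 2.222, 0.0]
contact_force: [0.0, 0.2, 1.4]
opening: 0.0288
```

```bash
python3 mv.py 0 41,-29.25,1.8 58.3,-23.6,12  58.3,-23.6,2.4;python3 look.py c6 200 130 80 320 180 70
```

```text
t 11.6 p [ 41.03 -29.3    1.87] q [-0.77  0.    2.05  0.    1.09 -0.77] F [0.   0.22 1.36] open 28.79734833146224 turn [0.08 0.06 0.1 ]
41,-29.25,1.8 [ 0.05 -0.03  0.07]
58.3,-23.6,12 [  5.66  17.3  -10.12]
58.3,-23.6,2.4 [ 5.67 17.28 -0.52]
```

View pics/c6.png

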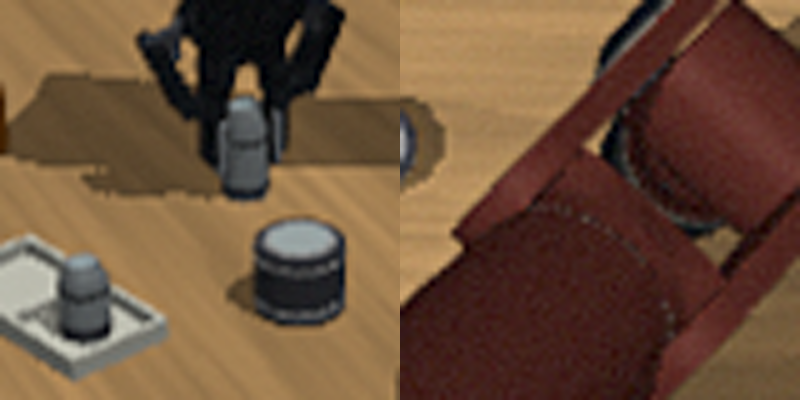

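>>> play_rows(motion=[[[1, 0, 0, -1, 0, 0, 0], [1, 0, 0, -3, 0, 0, 0], [1, 0, 0, -6, 0, 0, 0], [1, 0.2, 0.6, -8, 0, 0, 0], [1, 1, 3, -9, 0, 0, 0], [1, 2, 6, -9, 0, 0, 0], [1, 3, 9, -9, 0, 0, 0], [1, 4, 12, -9, 0, 0, 0], [1, 5, 15, -9, 0, 0, 0], [1, 5.6, 17, -8, 0, 0, 0], [1, 5.67, 17.3, -6, 0, 0, 0], [1, 5.67, 17.3, -4, 0, 0, 0], [1, 5.67, 17.3, -3, 0, 0, 0], [1, 5.67, 17.3, -3, 0, 0, 0], [1, 5.67, 17.3, -3, 0, 0, 0], [1, 5.67, 17.3, -3, 0, 0, 0]]])

```text
t: 13.7
tool_pos: [0.5837, -0.2365, 0.05]
tool_rot: [2.217, 2.221, 0.001]
contact_force: [0.1, -0.3, -0.9]
opening: 0.0286
```

```bash
python3 mv.py 0  58.3,-23.6,2.5 58.3,-23.6,2.27;python3 look.py c7 170 130 90 290 130 90
```

```text
t 13.7 p [ 58.37 -23.65   5.  ] q [-0.5   0.23  1.73 -0.    1.17 -0.5 ] F [ 0.14 -0.3  -0.93] open 28.61619384605423 turn [0.18 0.12 0.09]
58.3,-23.6,2.5 [ 0.05 -0.08  2.5 ]
58.3,-23.6,2.27 [ 0.06 -0.08  2.73]
```

View pics/c7.png

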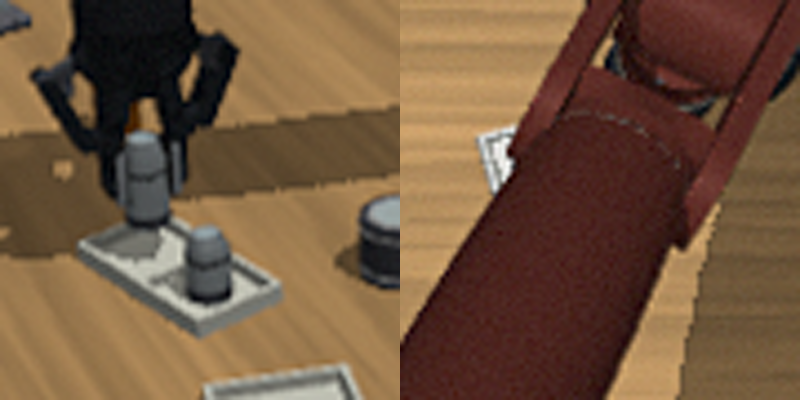

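>>> play_rows(motion=[[[1, 0.05, -0.08, 1, 0.2, 0.1, 0], [1, 0.05, -0.08, 2, 0.2, 0.1, 0], [1, 0.05, -0.08, 2.4, 0.2, 0.1, 0], [1, 0.05, -0.08, 2.65, 0.2, 0.1, 0], [1, 0.05, -0.08, 2.73, 0.2, 0.1, 0], [1, 0.05, -0.08, 2.73, 0.2, 0.1, 0]]])

```text
t: 14.55
tool_pos: [0.5832, -0.236, 0.0227]
tool_rot: [2.219, 2.223, -0.001]
contact_force: [0.1, -0.2, -0.6]
opening: 0.0288
```

```bash
python3 mv.py 0  58.3,-23.6,2.27
```

```text
t 14.55 p [ 58.32 -23.6    2.27] q [-0.5   0.27  1.74 -0.    1.13 -0.5 ] F [ 0.1  -0.17 -0.56] open 28.816892593066537 turn [-0.    0.02  0.09]
58.3,-23.6,2.27 [ 0.   -0.02  0.  ]
```

>>> play_rows(motion=[[[1, 0, 0, 0.05, 0, 0, 0], [1, 0, 0, 0.1, 0, 0, 0], [1, 0, 0, 0.1, 0, 0, 0]]])

```text
t: 14.92
tool_pos: [0.5833, -0.2361, 0.0227]
tool_rot: [2.219, 2.223, -0.001]
contact_force: [-3.3, 0.6, 6.4]
opening: 0.0286
```

```bash
python3 mv.py 0  58.3,-23.6,2.27
```

```text
t 14.925 p [ 58.33 -23.61   2.27] q [-0.5   0.27  1.74 -0.    1.13 -0.5 ] F [-3.35  0.64  6.4 ] open 28.63664239316208 turn [-0.    0.03  0.1 ]
58.3,-23.6,2.27 [ 0.01 -0.03  0.  ]
```

>>> play_rows(motion=[[[1, 0, 0, -0.05, 0, 0, 0], [0.3, 0, 0, -0.05, 0, 0, 0], [0, 0, 0, -0.05, 0, 0, 0], [-1, 0, 0, 0, 0, 0, 0], [-1, 0, 0, 0, 0, 0, 0], [-1, 0, 0, -2, 0, 0, 0], [-1, 0, 0, -5, 0, 0, 0], [-1, 0, 0, -8, 0, 0, 0], [-1, 0, 0, -10, 0, 0, 0], [-1, 0, 0, -10, 0, 0, 0], [-1, 0, 0, -10, 0, 0, 0]]])

```text
t: 16.3
tool_pos: [0.5827, -0.2357, 0.1217]
tool_rot: [-2.219, -2.222, 0.001]
contact_force: [0.0, 0.5, -0.7]
opening: 0.0857
```

```bash
python3 mv.py 0  45.2,2.2,12 45.2,2.2,2.3;python3 look.py c8 170 130 90 290 130 90
```

```text
t 16.3 p [ 58.27 -23.57  12.17] q [-0.5   0.15  1.7  -0.    1.3  -0.5 ] F [ 0.05  0.47 -0.65] open 85.6590292978343 turn [-0.09 -0.02  0.1 ]
45.2,2.2,12 [ 25.79 -13.03   0.19]
45.2,2.2,2.3 [ 25.79 -13.01   9.89]
```

View pics/c8.png

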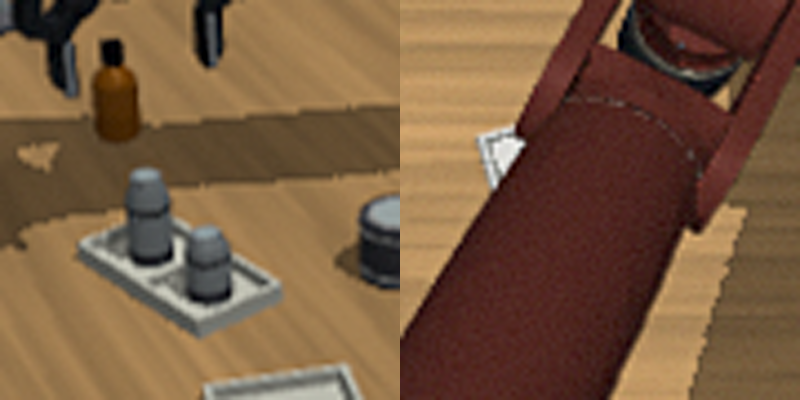

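Both objectives stand upright, one per bay. Next eyepiece B.

>>> play_rows(motion=[[[-1, 4, -2, 0, 0, 0, 0], [-1, 9, -4.5, 0, 0, 0, 0], [-1, 14, -7, 0, 0, 0, 0], [-1, 19, -9.6, 0, 0, 0, 0], [-1, 23, -11.6, 0, 0, 0, 0], [-1, 25.8, -13, 1, 0, 0, 0], [-1, 25.8, -13, 2, 0, 0, 0], [-1, 25.8, -13, 2, 0, 0, 0], [-1, 25.8, -13, 2, 0, 0, 0], [-1, 25.8, -13, 5, 0, 0, 0], [-1, 25.8, -13, 7.5, 0, 0, 0], [-1, 25.8, -13, 9, 0, 0, 0], [-1, 25.8, -13, 9.6, 0, 0, 0], [-1, 25.8, -13, 9.8, 0, 0, 0], [-1, 25.8, -13, 9.8, 0, 0, 0]]])

```text
t: 18.27
tool_pos: [0.4523, 0.0222, 0.0242]
tool_rot: [-2.218, -2.222, 0.001]
contact_force: [0.1, 0.1, 0.4]
opening: 0.0851
```

```bash
python3 mv.py 0 45.2,2.2,2.3;python3 look.py c9 250 170 70 220 160 90
```

```text
t 18.275 p [45.23  2.22  2.42] q [-0.12 -0.13  2.16  0.    1.11 -0.12] F [0.14 0.14 0.36] open 85.07326629546735 turn [-0.08 -0.05  0.09]
45.2,2.2,2.3 [-0.02 -0.03  0.12]
```

View pics/c9.png

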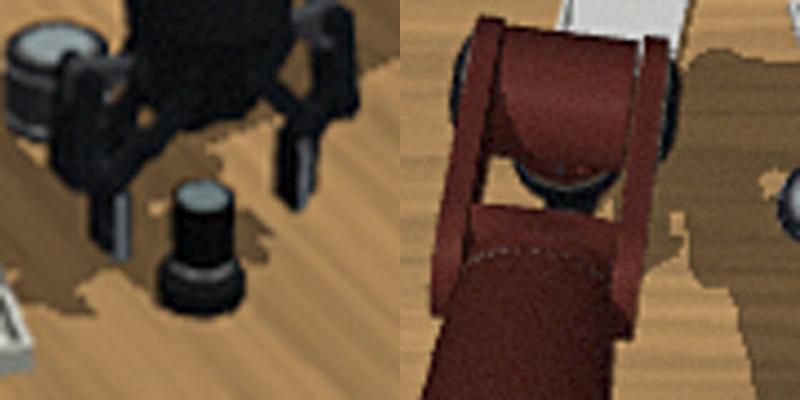

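>>> play_rows(motion=[[[-0.4, 0, 0, 0.1, 0, 0, 0], [0, 0, 0, 0.1, 0, 0, 0], [0.3, 0, 0, 0.1, 0, 0, 0], [0.6, 0, 0, 0.1, 0, 0, 0], [1, 0, 0, 0.1, 0, 0, 0], [1, 0, 0, 0.1, 0, 0, 0], [1, 0, 0, 0.1, 0, 0, 0], [1, 0, 0, 0.1, 0, 0, 0]]])

```text
t: 19.38
tool_pos: [0.4526, 0.0223, 0.0235]
tool_rot: [-2.219, -2.223, -0.0]
contact_force: [-0.1, 0.3, 1.9]
opening: 0.0291
```

```bash
python3 mv.py 0 58.3,21,10 58.3,21,2.7
```

```text
t 19.375 p [45.26  2.23  2.35] q [-0.12 -0.13  2.16  0.    1.11 -0.12] F [-0.07  0.25  1.87] open 29.114679067126204 turn [-0.04 -0.04  0.1 ]
58.3,21,10 [18.76 13.07 -7.65]
58.3,21,2.7 [18.75 13.07 -0.35]
```

>>> play_rows(motion=[[[1, 0, 0, -1, 0, 0, 0], [1, 0, 0, -3, 0, 0, 0], [1, 0, 0, -5, 0, 0, 0], [1, 1, 0.7, -7, 0, 0, 0], [1, 3.5, 2.4, -7, 0, 0, 0], [1, 7, 4.9, -7, 0, 0, 0], [1, 10.5, 7.3, -7, 0, 0, 0], [1, 14, 9.7, -7, 0, 0, 0], [1, 17, 11.8, -7, 0, 0, 0], [1, 18.5, 12.9, -6, 0, 0, 0], [1, 18.75, 13.07, -5, 0, 0, 0], [1, 18.75, 13.07, -3.5, 0, 0, 0], [1, 18.75, 13.07, -3, 0, 0, 0], [1, 18.75, 13.07, -3, 0, 0, 0], [1, 18.75, 13.07, -3, 0, 0, 0]]])

```text
t: 21.25
tool_pos: [0.5832, 0.2097, 0.0541]
tool_rot: [-2.22, -2.222, -0.001]
contact_force: [0.6, -0.4, -0.6]
opening: 0.029
```

```bash
python3 mv.py 0 58.3,21,2.75;python3 look.py c10 235 210 100 150 130 90
```

```text
t 21.25 p [58.32 20.97  5.41] q [0.22 0.21 1.75 0.   1.18 0.22] F [ 0.55 -0.35 -0.63] open 28.982531237633193 turn [ 0.   -0.05  0.07]
58.3,21,2.75 [ 0.03 -0.02  2.66]
```

View pics/c10.png

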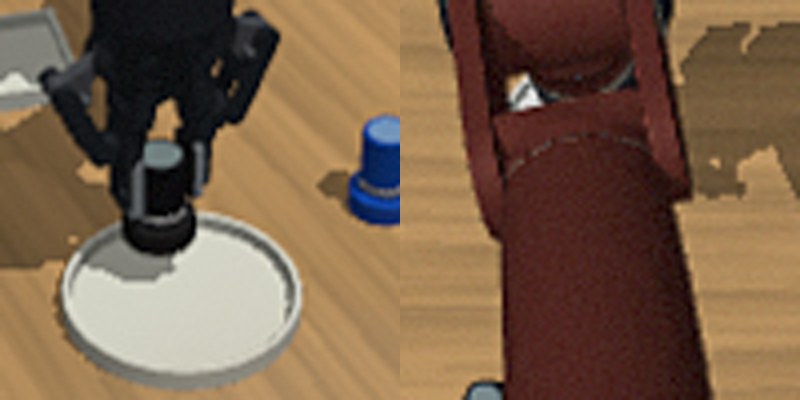

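>>> play_rows(motion=[[[1, 0, 0, 1, 0, 0, 0], [1, 0, 0, 2, 0, 0, 0], [1, 0, 0, 2.4, 0, 0, 0], [1, 0, 0, 2.6, 0, 0, 0], [1, 0, 0, 2.68, 0, 0, 0], [1, 0, 0, 2.72, 0, 0, 0], [1, 0, 0, 2.72, 0, 0, 0]]])

```text
t: 22.22
tool_pos: [0.5836, 0.21, 0.0275]
tool_rot: [-2.22, -2.223, -0.002]
contact_force: [-0.5, -1.0, 1.5]
opening: 0.0285
```

```bash
python3 mv.py 0 58.3,21,2.75;python3 look.py c11 235 210 100 150 130 90
```

```text
t 22.225 p [58.36 21.    2.75] q [0.23 0.24 1.76 0.   1.13 0.22] F [-0.53 -1.04  1.55] open 28.499034383438804 turn [ 0.05 -0.07  0.09]
58.3,21,2.75 [-0.   -0.06  0.  ]
```

View pics/c11.png

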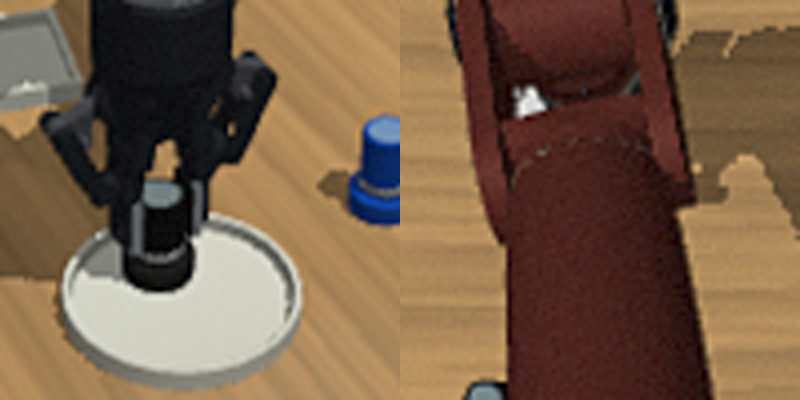

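>>> play_rows(motion=[[[0.3, 0, 0, 0, 0, 0, 0], [0, 0, 0, 0, 0, 0, 0], [-1, 0, 0, 0, 0, 0, 0], [-1, 0, 0, 0, 0, 0, 0], [-1, 0, 0, -2, 0, 0, 0], [-1, 0, 0, -5, 0, 0, 0], [-1, 0, 0, -8, 0, 0, 0], [-1, 0, 0, -9, 0, 0, 0], [-1, 0, 0, -9, 0, 0, 0], [-1, 0, 0, -9, 0, 0, 0]]])

```text
t: 23.58
tool_pos: [0.5827, 0.2097, 0.1161]
tool_rot: [-2.219, -2.222, 0.001]
contact_force: [0.1, -0.3, 0.6]
opening: 0.0853
```

```bash
python3 mv.py 0  38.65,29.4,10 38.65,29.4,2.3;python3 look.py c12 235 210 100 150 130 90
```

```text
t 23.575 p [58.27 20.97 11.61] q [0.22 0.14 1.72 0.   1.28 0.22] F [ 0.07 -0.34  0.61] open 85.34879978954368 turn [-0.07 -0.04  0.08]
38.65,29.4,10 [  8.46 -19.6    1.64]
38.65,29.4,2.3 [  8.45 -19.59   9.34]
```

View pics/c12.png

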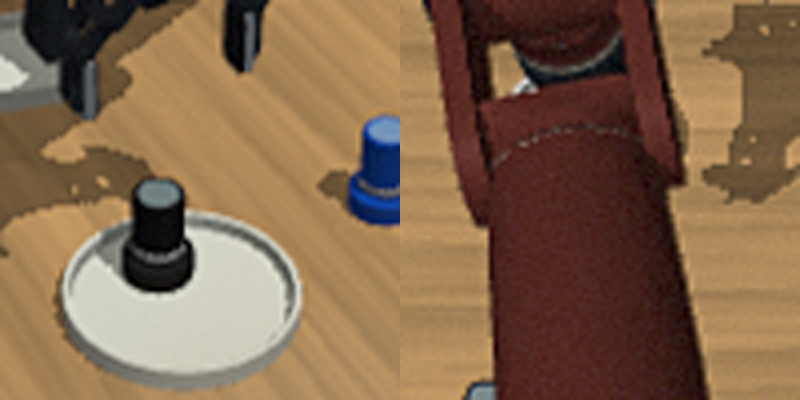

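>>> play_rows(motion=[[[-1, 2, -5, 0, 0, 0, 0], [-1, 4, -10, 0, 0, 0, 0], [-1, 6, -14, 0, 0, 0, 0], [-1, 8, -18, 0.5, 0, 0, 0], [-1, 8.45, -19.6, 1.5, 0, 0, 0], [-1, 8.45, -19.6, 1.5, 0, 0, 0], [-1, 8.45, -19.6, 1.5, 0, 0, 0], [-1, 8.45, -19.6, 4, 0, 0, 0], [-1, 8.45, -19.6, 6.5, 0, 0, 0], [-1, 8.45, -19.6, 8.5, 0, 0, 0], [-1, 8.45, -19.6, 9.2, 0, 0, 0], [-1, 8.45, -19.6, 9.2, 0, 0, 0], [-1, 8.45, -19.6, 9.2, 0, 0, 0]]])

```text
t: 25.3
tool_pos: [0.3874, 0.2942, 0.0253]
tool_rot: [-2.219, -2.222, -0.002]
contact_force: [-0.0, 0.3, 0.4]
opening: 0.0851
```

```bash
python3 mv.py 0  38.65,29.4,2.3;python3 look.py c13 310 215 90 130 160 90
```

```text
t 25.3 p [38.74 29.42  2.53] q [ 0.5  -0.05  2.09  0.    1.11  0.49] F [-0.01  0.27  0.41] open 85.08252230951777 turn [-0.   -0.08  0.06]
38.65,29.4,2.3 [-0.02 -0.09  0.23]
```

View pics/c13.png

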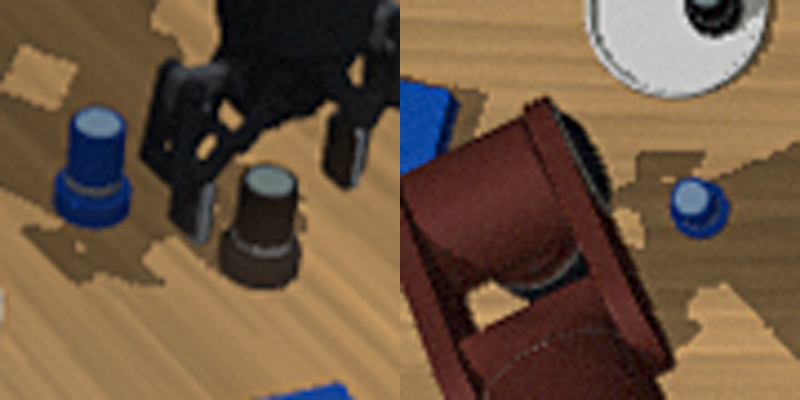

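>>> play_rows(motion=[[[-1, 0, -0.08, 0.2, 0, 0, 0], [-1, 0, -0.08, 0.2, 0, 0, 0], [-0.4, 0, -0.08, 0.2, 0, 0, 0], [0, 0, -0.08, 0.2, 0, 0, 0], [0.3, 0, -0.08, 0.2, 0, 0, 0], [0.6, 0, -0.08, 0.2, 0, 0, 0], [1, 0, -0.08, 0.2, 0, 0, 0], [1, 0, -0.08, 0.2, 0, 0, 0], [1, 0, -0.08, 0.2, 0, 0, 0], [1, 0, -0.08, 0.2, 0, 0, 0]]])

```text
t: 26.65
tool_pos: [0.3865, 0.2944, 0.0234]
tool_rot: [-2.219, -2.222, -0.002]
contact_force: [-0.0, 0.3, 2.4]
opening: 0.029
```

```bash
python3 mv.py 0 58.3,26.5,10 58.3,26.5,2.7;python3 look.py c14 310 215 90 130 130 90
```

```text
t 26.65 p [38.65 29.44  2.34] q [ 0.5  -0.05  2.09  0.    1.1   0.49] F [-0.03  0.31  2.43] open 29.049351037094468 turn [ 0.02 -0.1   0.08]
58.3,26.5,10 [-2.95 19.65 -7.65]
58.3,26.5,2.7 [-2.97 19.65 -0.35]
```

View pics/c14.png

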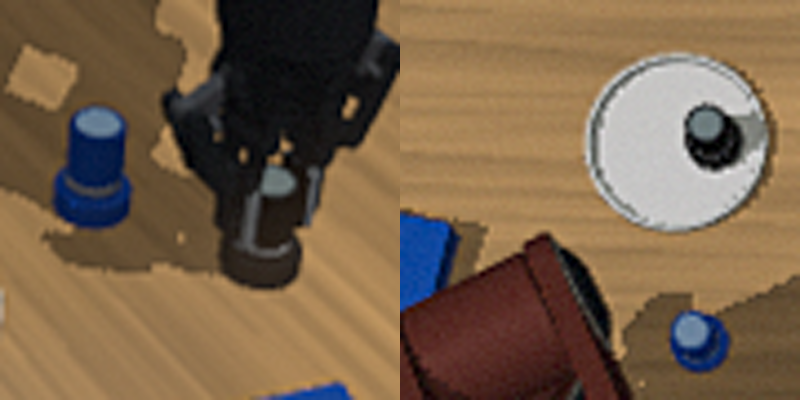

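>>> play_rows(motion=[[[1, 0, 0, -1, 0, 0, 0], [1, 0, 0, -3, 0, 0, 0], [1, 0, 0, -5, 0, 0, 0], [1, -0.1, 1, -7, 0, 0, 0], [1, -0.5, 3.5, -7, 0, 0, 0], [1, -1, 7, -7, 0, 0, 0], [1, -1.6, 10.5, -7, 0, 0, 0], [1, -2.1, 14, -7, 0, 0, 0], [1, -2.6, 17, -7, 0, 0, 0], [1, -2.9, 19, -6, 0, 0, 0], [1, -2.97, 19.65, -5, 0, 0, 0], [1, -2.97, 19.65, -3.5, 0, 0, 0], [1, -2.97, 19.65, -3, 0, 0, 0], [1, -2.97, 19.65, -3, 0, 0, 0], [1, -2.97, 19.65, -3, 0, 0, 0]]])

```text
t: 28.62
tool_pos: [0.583, 0.2652, 0.054]
tool_rot: [-2.219, -2.223, -0.003]
contact_force: [0.3, -0.1, -0.4]
opening: 0.0288
```

```bash
python3 mv.py 0 58.3,26.5,2.74;python3 look.py c15 235 210 100 150 130 90
```

```text
t 28.625 p [58.3  26.52  5.4 ] q [0.31 0.25 1.7  0.   1.18 0.31] F [ 0.26 -0.13 -0.44] open 28.840539974939233 turn [ 0.06 -0.11  0.11]
58.3,26.5,2.74 [-0.03 -0.01  2.66]
```

View pics/c15.png

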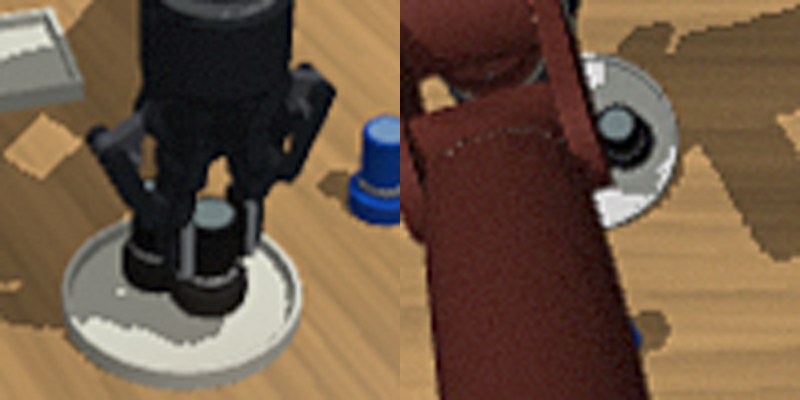

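>>> play_rows(motion=[[[1, 0, 0, 1, 0, 0, 0], [1, 0, 0, 2, 0, 0, 0], [1, 0, 0, 2.4, 0, 0, 0], [1, 0, 0, 2.6, 0, 0, 0], [1, 0, 0, 2.68, 0, 0, 0], [1, 0, 0, 2.72, 0, 0, 0], [1, 0, 0, 2.72, 0, 0, 0]]])

```text
t: 29.6
tool_pos: [0.5836, 0.2653, 0.0275]
tool_rot: [-2.22, -2.223, -0.005]
contact_force: [-0.4, -0.6, 0.5]
opening: 0.029
```

```bash
python3 mv.py 0 58.3,26.5,2.74
```

```text
t 29.6 p [58.36 26.53  2.75] q [0.31 0.29 1.71 0.   1.14 0.31] F [-0.38 -0.58  0.49] open 28.97779044495695 turn [ 0.11 -0.13  0.09]
58.3,26.5,2.74 [-0.03 -0.06  0.01]
```

>>> play_rows(motion=[[[1, 0, 0, 0.06, 0, 0, 0], [1, 0, 0, 0.1, 0, 0, 0], [1, 0, 0, 0.1, 0, 0, 0]]])

```text
t: 29.98
tool_pos: [0.5837, 0.2654, 0.0274]
tool_rot: [-2.219, -2.223, -0.005]
contact_force: [-3.5, -1.2, 5.8]
opening: 0.0287
```

```bash
python3 mv.py 0 58.3,26.5,2.74
```

```text
t 29.975 p [58.37 26.54  2.74] q [0.31 0.29 1.71 0.   1.14 0.31] F [-3.53 -1.23  5.79] open 28.660885056277625 turn [ 0.11 -0.13  0.1 ]
58.3,26.5,2.74 [-0.04 -0.07  0.  ]
```

>>> play_rows(motion=[[[1, 0, 0, -0.04, 0, 0, 0], [0.3, 0, 0, -0.04, 0, 0, 0], [0, 0, 0, 0, 0, 0, 0], [-1, 0, 0, 0, 0, 0, 0], [-1, 0, 0, 0, 0, 0, 0], [-1, 0, 0, -2, 0, 0, 0], [-1, 0, 0, -5, 0, 0, 0], [-1, 0, 0, -8, 0, 0, 0], [-1, 0, 0, -9, 0, 0, 0], [-1, 0, 0, -9, 0, 0, 0], [-1, 0, 0, -9, 0, 0, 0]]])

```text
t: 31.35
tool_pos: [0.5827, 0.2649, 0.116]
tool_rot: [-2.219, -2.222, -0.001]
contact_force: [-0.1, 0.3, -0.1]
opening: 0.0852
```

```bash
python3 mv.py 0  44.1,-15.1,10 44.1,-15.1,1.1;python3 look.py c16 235 210 100 150 130 90
```

```text
t 31.35 p [58.27 26.49 11.6 ] q [0.31 0.18 1.67 0.   1.29 0.31] F [-0.08  0.31 -0.1 ] open 85.19893539135177 turn [-0.02 -0.09  0.09]
44.1,-15.1,10 [-41.57 -14.24   1.54]
44.1,-15.1,1.1 [-41.58 -14.23  10.44]
```

View pics/c16.png

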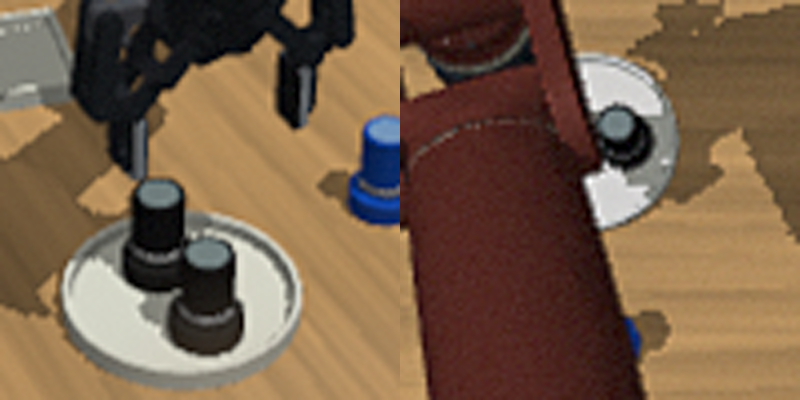

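>>> play_rows(motion=[[[-1, -5, -1.7, 0, 0, 0, 0], [-1, -10, -3.4, 0, 0, 0, 0], [-1, -15, -5.1, 0, 0, 0, 0], [-1, -20, -6.8, 0, 0, 0, 0], [-1, -25, -8.5, 0, 0, 0, 0], [-1, -30, -10.2, 0, 0, 0, 0], [-1, -35, -12, 0.5, 0, 0, 0], [-1, -39, -13.4, 1, 0, 0, 0], [-1, -41.6, -14.2, 1.5, 0, 0, 0], [-1, -41.6, -14.2, 1.5, 0, 0, 0], [-1, -41.6, -14.2, 1.5, 0, 0, 0], [-1, -41.6, -14.2, 4, 0, 0, 0], [-1, -41.6, -14.2, 7, 0, 0, 0], [-1, -41.6, -14.2, 9.3, 0, 0, 0], [-1, -41.6, -14.2, 10.3, 0, 0, 0], [-1, -41.6, -14.2, 10.4, 0, 0, 0], [-1, -41.6, -14.2, 10.4, 0, 0, 0]]])

```text
t: 33.58
tool_pos: [0.4421, -0.1513, 0.0122]
tool_rot: [2.219, 2.224, 0.001]
contact_force: [1.2, 0.5, 0.2]
opening: 0.0854
```

```bash
python3 mv.py 0 44.1,-15.1,1.1;python3 look.py c17 220 140 80 290 160 90
```

```text
t 33.575 p [ 44.21 -15.13   1.22] q [-0.49 -0.07  2.14  0.    1.08 -0.49] F [1.22 0.47 0.2 ] open 85.42916417557569 turn [ 0.04 -0.03  0.13]
44.1,-15.1,1.1 [ 0.03 -0.11  0.12]
```

View pics/c17.png

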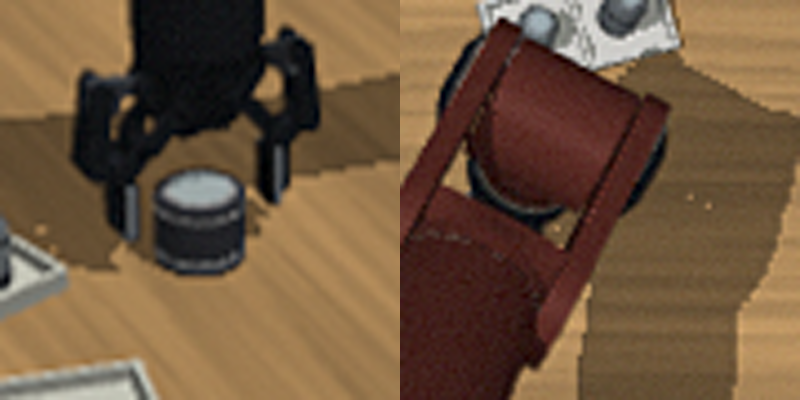

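>>> play_rows(motion=[[[-1, 0, -0.1, 0.1, 0, 0, 0], [-1, 0, -0.1, 0.1, 0, 0, 0], [-0.7, 0, -0.1, 0.1, 0, 0, 0], [-0.5, 0, -0.1, 0.1, 0, 0, 0], [-0.3, 0, -0.1, 0.1, 0, 0, 0], [0, 0, -0.1, 0.1, 0, 0, 0], [1, 0, -0.1, 0.1, 0, 0, 0], [1, 0, -0.1, 0.1, 0, 0, 0], [1, 0, -0.1, 0.1, 0, 0, 0]]], newtons=50)

```text
t: 34.8
tool_pos: [0.4414, -0.1517, 0.0117]
tool_rot: [2.218, 2.223, 0.002]
contact_force: [0.9, -0.1, 3.5]
opening: 0.0532
```

```bash
python3 mv.py 0 44.1,-15.1,1.1 58,-1.25,8 58,-1.25,1.5
```

```text
t 34.8 p [ 44.14 -15.17   1.17] q [-0.49 -0.08  2.14  0.    1.08 -0.49] F [ 0.85 -0.13  3.52] open 53.18788924527007 turn [0.1  0.   0.11]
44.1,-15.1,1.1 [ 0.07 -0.04  0.07]
58,-1.25,8 [13.9  13.89 -6.81]
58,-1.25,1.5 [13.9  13.88 -0.31]
```

>>> play_rows(motion=[[[1, 0, 0, -0.7, 0, 0, 0], [1, 0, 0, -2, 0, 0, 0], [1, 0, 0, -4, 0, 0, 0], [1, 0.7, 0.7, -6, 0, 0, 0], [1, 2.5, 2.5, -7, 0, 0, 0], [1, 5, 5, -7, 0, 0, 0], [1, 8, 8, -7, 0, 0, 0], [1, 11, 11, -7, 0, 0, 0], [1, 13, 13, -6.5, 0, 0, 0], [1, 13.9, 13.9, -5, 0, 0, 0], [1, 13.9, 13.9, -4, 0, 0, 0], [1, 13.9, 13.9, -3, 0, 0, 0], [1, 13.9, 13.9, -3, 0, 0, 0], [1, 13.9, 13.9, -3, 0, 0, 0]]])

```text
t: 36.55
tool_pos: [0.5801, -0.013, 0.0423]
tool_rot: [2.219, 2.222, 0.002]
contact_force: [-0.3, 1.0, -0.5]
opening: 0.0527
```

```bash
python3 mv.py 0 58,-1.25,1.6;python3 look.py c18 190 160 90 230 120 100
```

```text
t 36.55 p [58.01 -1.3   4.23] q [-0.15  0.14  1.86  0.    1.14 -0.15] F [-0.34  0.96 -0.55] open 52.6782324684025 turn [0.13 0.01 0.07]
58,-1.25,1.6 [ 0.05 -0.02  2.63]
```

View pics/c18.png

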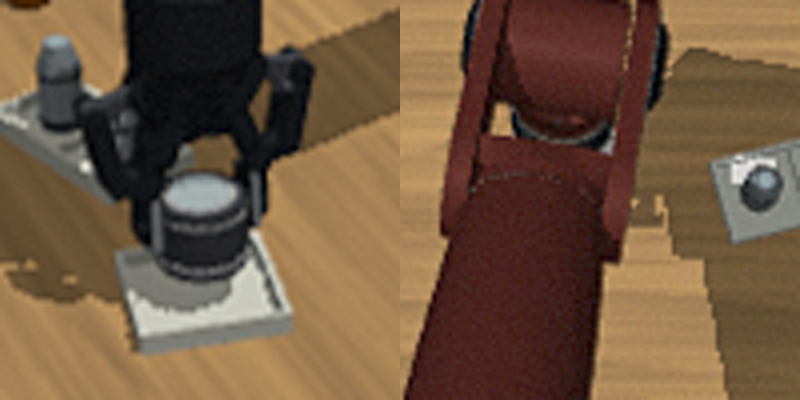

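>>> play_rows(motion=[[[1, 0, 0, 1, 0, 0, 0], [1, 0, 0, 2, 0, 0, 0], [1, 0, 0, 2.4, 0, 0, 0], [1, 0, 0, 2.6, 0, 0, 0], [1, 0, 0, 2.66, 0, 0, 0], [1, 0, 0, 2.72, 0, 0, 0], [1, 0, 0, 2.72, 0, 0, 0]]])

```text
t: 37.52
tool_pos: [0.5809, -0.0129, 0.0158]
tool_rot: [2.218, 2.221, 0.004]
contact_force: [0.2, 0.0, -1.1]
opening: 0.0529
```

```bash
python3 mv.py 0 58,-1.25,1.6;python3 look.py c19 190 160 90 230 120 100
```

```text
t 37.525 p [58.09 -1.29  1.58] q [-0.15  0.18  1.86  0.    1.1  -0.15] F [ 0.24  0.   -1.12] open 52.89266165997579 turn [0.2  0.02 0.08]
58,-1.25,1.6 [ 0.04 -0.09 -0.02]
```

View pics/c19.png

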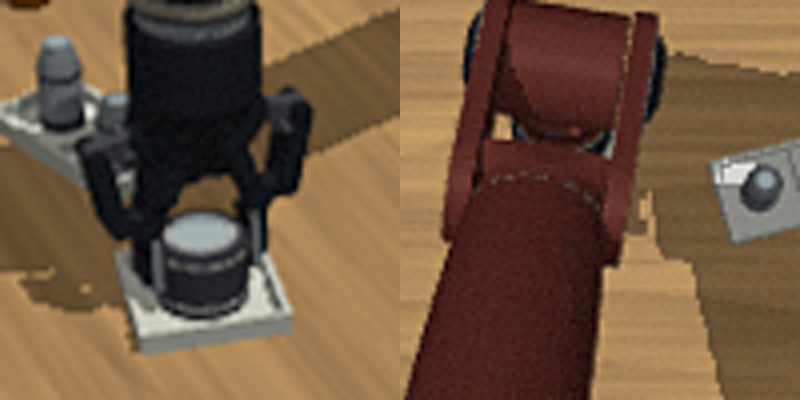

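>>> play_rows(motion=[[[1, 0, -0.05, 0.06, 0.2, 0, 0], [1, 0, -0.05, 0.1, 0.2, 0, 0], [1, 0, -0.05, 0.1, 0.2, 0, 0]]])

```text
t: 38.0
tool_pos: [0.5809, -0.013, 0.0157]
tool_rot: [2.219, 2.222, 0.001]
contact_force: [-1.2, 0.6, 5.3]
opening: 0.0526
```

```bash
python3 mv.py 0 58,-1.25,1.6
```

```text
t 38.0 p [58.09 -1.3   1.57] q [-0.15  0.18  1.86 -0.    1.1  -0.15] F [-1.19  0.57  5.31] open 52.59443651586723 turn [0.05 0.02 0.08]
58,-1.25,1.6 [ 0.05 -0.09 -0.03]
```

Contact. Release, lift, and swing clear for a full look.

>>> play_rows(motion=[[[1, 0, 0, -0.04, 0, 0, 0], [-0.4, 0, 0, -0.04, 0, 0, 0], [-0.6, 0, 0, 0, 0, 0, 0], [-1, 0, 0, 0, 0, 0, 0], [-1, 0, 0, 0, 0, 0, 0], [-1, 0, 0, -2, 0, 0, 0], [-1, 0, 0, -5, 0, 0, 0], [-1, 0, 0, -9, 0, 0, 0], [-1, 0, 0, -13, 0, 0, 0], [-1, 0, -3, -16, 0, 0, 0], [-1, 0, -7, -20, 0, 0, 0], [-1, 0, -11, -23, 0, 0, 0], [-1, 0, -14, -25, 0, 0, 0], [-1, 0, -16, -26, 0, 0, 0], [-1, 0, -16, -26, 0, 0, 0], [-1, 0, -16, -26, 0, 0, 0]]])

```text
t: 40.0
tool_pos: [0.4209, -0.013, 0.2758]
tool_rot: [2.219, 2.222, 0.001]
contact_force: [-0.1, 0.3, -0.1]
opening: 0.0853
```

```bash
python3 mv.py 0; python3 look.py c20 160 130 180 140 80 240
```

```text
t 40.0 p [42.09 -1.3  27.58] q [-0.21 -0.49  2.   -0.    1.63 -0.21] F [-0.11  0.32 -0.14] open 85.34595827485354 turn [0.1  0.03 0.08]
```

View pics/c20.png

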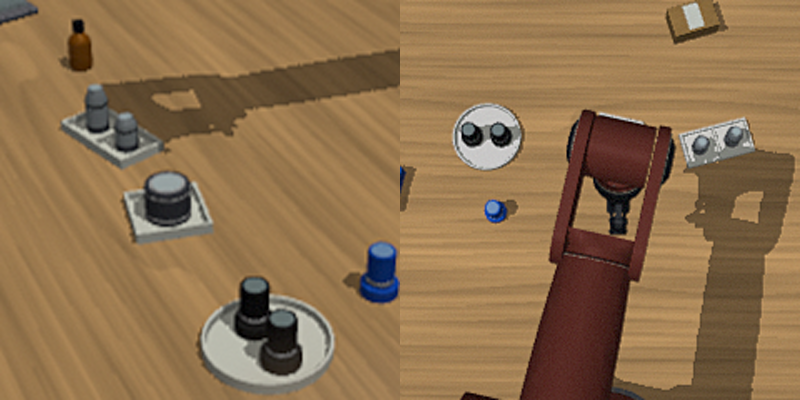

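>>> play_rows(motion=[[[-1, 5, 0, 0, 0, 0, 0], [-1, 9, 0, 0, 0, 0, 0], [-1, 12, 0, 0, 0, 0, 0], [-1, 12, 0, 0, 0, 0, 0], [-1, 12, 0, 0, 0, 0, 0]]])

```text
t: 40.72
tool_pos: [0.4208, 0.1066, 0.2744]
tool_rot: [-2.219, -2.223, 0.002]
contact_force: [-0.1, 0.4, -0.5]
opening: 0.0852
```

```bash
python3 look.py c21 165 140 100 240 130 120
```

```text
(no output)
```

View pics/c21.png

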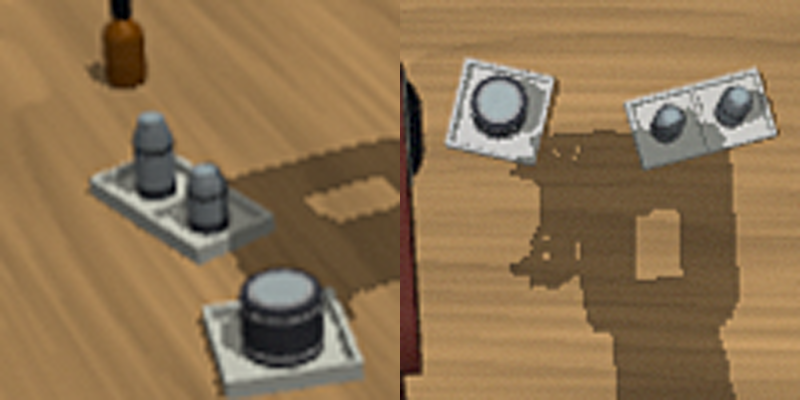

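All five stand upright inside their trays, clear of the walls, and the bottle and slide box were not touched.

```bash
python3 -c "
from station import ctrl
print(ctrl.finish_job())"
```

```text
the job is handed in; nothing more can be done
None
```

The optics are sorted and the job is handed in, at about 41 s of the 128 s allowed. The short and long objectives are in separate bays of the two-bay tray, both eyepieces stand side by side in the round dish, and the condenser is in the square tray. I left the blue look-alike alone.

- **Final pictures:** both camera views showed all five pieces upright inside their trays. The gripper was open and well clear.
- **Bystanders:** the arm never went near the oil bottle or the slide box. The bottle is in the last pictures where it stood; the slide box was mostly out of frame, so I did not check it there.
- **Forces:** readings between moves peaked at about 7 N, when setting pieces down.
- **Measurements:** heights from the two views agreed with the given sizes to within about 1.5 mm for the parts. Tray rims came out 1 to 3 mm low, and tray-centre estimates differed by about 3 to 4 mm (up to about 6 mm for the dish). Tray clearances were larger than these differences.

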